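# Square a punching template into the corner stop and block it with a weight

### The arm

A 7-joint arm with a two-finger parallel gripper is mounted at the origin on a cart in front of the work surface, level with it; the furniture and walls round the work are solid. World frame = base frame: x ahead of the robot, y to its left, z up, the work surface at z = 0. Lengths are in mm, angles in rad, forces in N, time in s.
With the tool pointing down it reaches from about 400 to 750 mm from the base axis. Payload 19.5 kg.
Tool frame: the origin (TCP) lies between the finger pads; the fingertips stand 17 mm ahead of it and the grasp point (between the pads) lies 2 mm behind it; z points along the fingers, y is the line along which they close (so a half turn about z gives the same grasp; the last joint's range is limited). The gripper opens to 85 mm and grips with 20 to 120 N. Pads are 22 mm wide; open, the fingers measure 114 mm over their backs; the gripper's body (76 mm by 85 mm) begins 54 mm behind the grasp point. The pads swing forward as they close: fully open they stand 13 mm farther back than shut.
Start: joints at [1.277, 0.707, -0.028, 1.485, 0.022, 0.951, -0.075], TCP at [143.254, -556.842, 227.268] pointing down, gripper open.
Joint ranges: [-2.71, 2.71], [-0.32, 2.16], [-1.57, 1.52], [0, 2.45], [-1.46, 4.6], [0, 2.02], [-2.83, 2.83]. Speed limits (rad/s): [1.89, 1.89, 2.57, 2.57, 3.01, 3.01, 3.01].

### API

Orientations are given as [roll, pitch, yaw] about the fixed x, y, z axes, in that order (R = Rz(yaw) Ry(pitch) Rx(roll)).
In Python, from station import ctrl gives the robot as it stands.
- The arm moves only by the shell command python3 shift.py 'ROWS' [OPENING]. ROWS is 1 to 12 rows, parted by a bar, with the numbers parted by commas; each row has 6 numbers: dx, dy, dz in units of 25 mm, then a rotation vector rx, ry, rz in units of 0.1 rad; each row is the pose to reach, as a shift and turn from the pose commanded when the command began, along the tool's axes at that moment; what a row does not reach only later rows make up. A row lasts 1/12 s, in which the tool goes at most 41.7 mm and 0.125 rad, less where a joint would pass 70% of its speed; a pose out of reach is approached as far as the arm can. OPENING is the finger opening in mm, set as the command begins (- or left out keeps the last). The fingers move at their own pace and stop on an object; the grip force is fixed at half the most. Time passes only in rows, so rows that do not move let the fingers close. It prints the time, the measured TCP pose, the force, the opening and the grip force at its end. Input that does not fit is refused with a message, and nothing moves.
- ctrl.get_state(): the state, without advancing time (a new reading comes with each control period).
- ctrl.camera(name): name is "scene" or "top" or "wrist"; returns the picture (420x560x3 uint8, red, green, blue); there is no depth.
- ctrl.calibration(name): a dict with "intrinsics" (3x3 intrinsics, pixels), "R" (3x3) and "t" (3): a world point X has camera coordinates R X + t; the wrist camera has in their place "T_tool_cam" (4x4, takes a point from camera to tool coordinates, whose origin is the TCP and whose axes are the flange's). Camera axes: x right, y down, z forward; pixel columns grow to the right and rows downward; lengths in mm; the calibration is good to about 2 mm. The wrist camera is an equidistant fisheye: a pixel r from the principal point sees the ray r / f radians off the axis. A picture is of the moment at which its call begins: read the wrist's pose just before it. calibration takes no time and is no camera call.
- ctrl.sign_off(): hands the job in; it is judged then, once.
The state is a dict: "time_s": time; "joint_positions": joint angles; "qd": joint speeds; "joint_efforts": joint torques, N m; "tool_pos": TCP position; "eef_rot": TCP orientation; "ft_force": force on the tool from outside, world axes, zero at the start; "wrist_torque": the same for the moment, N m; "width": finger opening in mm; "finger_force": force on a finger pad.
Only numpy, scipy, OpenCV 4.12 (cv2) and the standard library are available. Lean on these libraries where they do the work, as an engineer would, in place of code of your own. Each camera call takes 0.05 s, during which the arm holds its last target. There are 200 camera calls.

### The job

Push the flat three-hole template along the squaring board until its long back edge lies flush against the rear fence and its left end is right up against the end stop. Then push the round pattern weight that stands on the board up against the template's long front edge (the one towards you) so that it cannot creep. Do it all by pushing with the fingers: pick nothing up, and leave the spool on the board, and the tape roll and glue bottle to the left of it, where they are.

Things in the scene. Friction and masses are not known exactly. Their poses are not given: they have to be found in the camera images.
- squaring_board: Fixed plywood board on the table, 6 mm thick, top at z = 6 mm; origin on its underside, x towards the rear fence (away from the robot), y left towards the end stop, z up. Plywood spans x -100 to 140, y -160 to 180 mm. Two aluminium bars, 20 mm high, stand on it: rear fence (along y, y -152 to 172, 16 thick) and end stop (along x, x 52 to 118, 13 thick)
- stop_corner (a point): Inner corner of the two bars on the board's top: rear fence's inner face is at board x = 120 mm, end stop's inner face at board y = 160 mm; axes as the board's
- template: Loose grey plastic plate with three 10 mm holes in a row, 70 (its x) x 120 (its y) x 16 mm, about 0.25 kg, flat on the board, starting turned by up to 0.25 rad. Origin at the centre of its underside; +x long edge is the back edge, +y end the left end. Seated, its axes are parallel to the board's and its origin is at board x = 85, y = 100 mm
- weight: Loose round cast aluminium pattern weight, 66 mm across, 24 mm high, about 0.25 kg, standing on the board in front of where the template belongs. Origin at the centre of its underside; when it touches the template's front edge its origin is at template x = -68 mm
- spool: Bystander: upright thread spool with white thread, 34 mm across, 45 mm high, at the board's near right corner; origin at the centre of its underside
- masking_tape: Bystander: roll of masking tape lying flat, 81 mm across, 18 mm high, on the table left of the board, beside the glue bottle; origin at the centre of its underside
- glue_bottle_1: Bystander: upright white glue bottle with a pointed cap, 40 mm across, 122 mm high, on the table left of the board, beside the tape roll; origin at the centre of its underside

How it is judged (in metres and radians):
On the way, in this order (a step that is already met when the one before it is completed fails the run):
1. the template lies flush against the rear fence and up against the end stop (x of template in the frame of squaring_board above 0.082 m and y of template in the frame of squaring_board above 0.097 m and angle between the x axis of template and the x axis of squaring_board, either way round below 0.035 rad), for 0.2 s.
2. the weight stands against the template's long front edge (x of weight in the frame of template between -0.074 and -0.063 m and y of weight in the frame of template between -0.055 and 0.055 m), for 0.2 s.
At the end, for the whole second after the job is handed in: The template lies flat on the board within 3 mm of the rear fence and of the end stop and square to them within 0.035 rad; the weight stands flat on the board within 6 mm of the template's long front edge, its centre no more than 55 mm from the middle of that edge; both are at rest (all of step 1 and all of step 2 and z of each of template, weight in the frame of squaring_board below 0.009 m and linear speed of each of template, weight below 0.01 m/s); the robot touches nothing.
It fails at once if the template is lifted or tipped (z of template in the frame of squaring_board above 0.014 m or angle between template's own z axis and vertical above 0.2 rad).
It fails at once if the weight is lifted or tipped (z of weight in the frame of squaring_board above 0.014 m or angle between weight's own z axis and vertical above 0.3 rad).
It fails at once if the spool, the tape roll or the glue bottle is disturbed (distance of any of spool, masking_tape, glue_bottle_1 from where it was at the start of the episode above 0.015 m).
It also fails if it takes over 51 s, if anything falls off the work surface, if the arm or the gripper's body presses on something with over 40 N, if the wrist force passes 120 N, or if a joint passes its speed limit or range.

## Working session

There is one attempt and no reset: what is moved stays moved. The work goes in short steps, Python scripts to look and compute and a shell command to move; the robot and the scene stay as the last step left them, time stands still between calls to the robot, and variables do not carry over. Pictures are saved under pics/ and viewed, at most 10 in all, crops included, and the job is handed in when it is done.

```bash
ls; mkdir -p pics; python3 - <<'E'
from station import ctrl
import cv2,numpy as np
s=ctrl.get_state();print({k:np.round(v,3) for k,v in s.items()})
for n in("top","scene"):
    cv2.imwrite(f"pics/{n}0.png",ctrl.camera(n)[:,:,::-1])
    print(n,ctrl.calibration(n))
E
```

```text
pics
shift.py
station.py
{'time_s': np.float64(0.0), 'joint_positions': array([ 1.277,  0.707, -0.028,  1.485,  0.022,  0.951, -0.075]), 'qd': array([-0.001,  0.001, -0.001,  0.001, -0.001, -0.001, -0.002]), 'joint_efforts': array([ 2.0000e-03, -8.8320e+01,  1.2350e+00, -2.3617e+01,  1.7000e-02,
        7.0000e-03, -0.0000e+00]), 'tool_pos': array([ 143.202, -556.619,  226.838]), 'eef_rot': array([-3.141,  0.   ,  0.252]), 'ft_force': array([-0.807, -0.471, -0.123]), 'wrist_torque': array([-0.013,  0.034, -0.018]), 'finger_force': np.float64(0.0), 'width': np.float64(85.528)}
top {'intrinsics': array([[430.95356341,   0.        , 276.45816212],
       [  0.        , 430.95356341, 205.60874485],
       [  0.        ,   0.        ,   1.        ]]), 'R': array([[-0.01384752, -0.99989375,  0.00455412],
       [-0.98813711,  0.01298774, -0.15302412],
       [ 0.15294871, -0.00661909, -0.98821196]]), 't': array([ -42.01231005,  519.39344179, 1031.23811248])}
scene {'intrinsics': array([[393.20926437,   0.        , 282.69328087],
       [  0.        , 393.20926437, 218.46385636],
       [  0.        ,   0.        ,   1.        ]]), 'R': array([[-0.8339906 , -0.55177747,  0.00114259],
       [-0.37065004,  0.55868701, -0.74194836],
       [ 0.40875204, -0.61920146, -0.67045605]]), 't': array([421.14247494, 244.68066777, 841.74553462])}
```

View pics/top0.png

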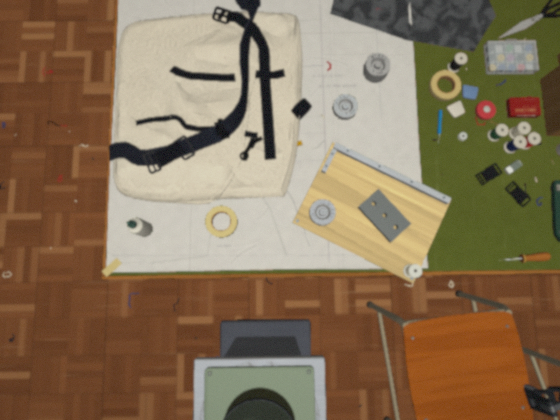

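View pics/scene0.png

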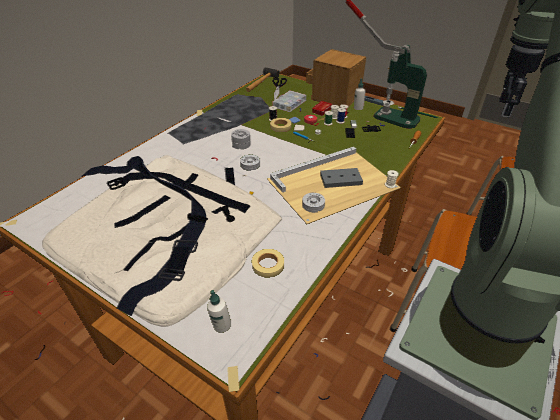

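The top view shows the board at right, with the fence from (333,148) to (450,200), the template at about (384,215), the weight at (322,212) and the spool at (414,270). I'll enlarge that area.

```bash
python3 - <<'E'
import cv2
a=cv2.imread("pics/top0.png")[140:290,285:460]
cv2.imwrite("pics/crop0.png",cv2.resize(a,None,fx=4,fy=4,interpolation=cv2.INTER_CUBIC))
E
```

```text
(no output)
```

View pics/crop0.png

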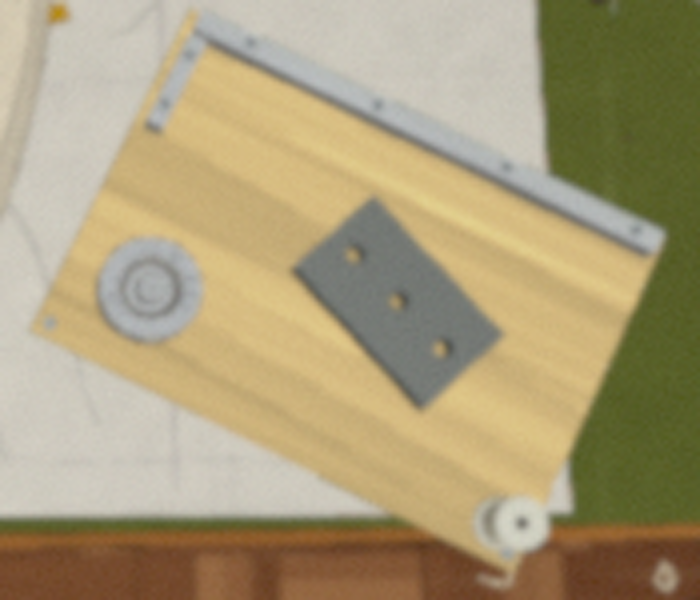

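The crop shows board corners at (193,8), (32,330) and (513,577). The template's top corners are at (374,196), (500,333), (420,408) and (294,268), and the weight is centred at (150,289).

```bash
cat > h.py <<'E'
from station import ctrl
import numpy as np
from scipy.optimize import least_squares
def cal(n): c=ctrl.calibration(n);return [np.array(c[k]) for k in("intrinsics","R","t")]
def back(uv,z,n="top"):
    K,R,t=cal(n);d=R.T@np.linalg.inv(K)@[uv[0],uv[1],1];o=-R.T@t
    return (o+d*(z-o[2])/d[2])[:2]
def fit(local,world):
    L=np.array(local,float);W=np.array(world)
    f=lambda p:(rot(p[2])@L.T).T+p[:2]-W
    p0=np.r_[W.mean(0),-.45]
    r=least_squares(lambda p:f(p).ravel(),p0);return r.x,np.linalg.norm(f(r.x),axis=1)
def rot(a):return np.array([[np.cos(a),-np.sin(a)],[np.sin(a),np.cos(a)]])
E
python3 - <<'E'
from h import *
np.set_printoptions(precision=2,suppress=True)
c=lambda a:(np.array(a)+.5)/4-.5+[285,140]
B=[back(c(p),6) for p in[(193,8),(32,330),(513,577)]]
b,e=fit([(140,180),(-100,180),(-100,-160)],B);print("board",b,e)
T=[back(c(p),22) for p in[(374,196),(500,333),(420,408),(294,268)]]
t,e=fit([(35,60),(35,-60),(-35,-60),(-35,60)],T);print("templ",t,e)
w=back(c((150,289)),30);s=back(c((521,523)),51)
tob=lambda p:rot(b[2]).T@(np.array(p)-b[:2])
fe=[back(c(p),26) for p in[(206,38),(645,254),(160,130)]]
print("fence pts in board (inner face x120; inner; stop near end)",[tob(p) for p in fe])
print("weight",w,tob(w),"spool",s,tob(s),"templ in board",tob(t[:2]),t[2]-b[2])
for p in[(221,222)]:print("tape",back(p,18),tob(back(p,18)))
E
```

```text
board [ 484.69 -293.99   -0.49] [0.84 1.79 1.11]
templ [ 494.55 -319.64   -0.87] [1.52 2.35 1.29 2.07]
fence pts in board (inner face x120; inner; stop near end) [array([118.31, 163.86]), array([ 118.44, -144.43]), array([ 50.37, 163.46])]
weight [ 502.95 -163.26] [-45.11 124.05] spool [ 354.92 -380.01] [ -74.36 -136.79] templ in board [ 20.72 -18.04] -0.37949183850048257
tape [482.22  91.23] [-182.65  339.18]
```

```bash
cat >> h.py <<'E'
B=np.array([484.69,-293.99,-.49])
from scipy.spatial.transform import Rotation as Ro
def go(x,y,z,yaw=0):
    s=ctrl.get_state();R=Ro.from_euler("xyz",s["eef_rot"]);p=np.r_[B[:2]+rot(B[2])@[x,y],z]
    q=rot(B[2]).T@(np.array(s["tool_pos"])[:2]-B[:2])
    G=Ro.from_euler("xyz",[np.pi,0,B[2]+yaw])
    print("board now",q.round(1),"z",round(s["tool_pos"][2],1),"| shift",R.inv().apply(p-s["tool_pos"]).round(1),(R.inv()*G).as_rotvec().round(3),"world",p.round())
E
python3 -c "
from h import *
go(-66,-10,100)"
```

```text
board now [-177.7 -392.4] z 226.9 | shift [ 340.7 -206.4  127.1] [-0.001  0.     0.742] world [ 422. -272.  100.]
```
Rows: 12 rows to full. Keep z up first? spool height 51, z=100 TCP with tips at 83+. fine. But table edge etc. fine; diag path.

Units first: shifts go in units of 25 mm and turns go in units of 0.1 rad. So 341 mm is 13.64, -34 mm is -1.36, 0.74 rad is 7.4.

```bash
python3 shift.py '1.12,-0.68,0,0,0,0.6 | 2.28,-1.36,0.32,0,0,1.2 | 3.4,-2.08,0.8,0,0,1.8 | 4.56,-2.76,1.28,0,0,2.5 | 5.68,-3.44,1.8,0,0,3.1 | 6.8,-4.12,2.32,0,0,3.7 | 7.96,-4.8,2.8,0,0,4.3 | 9.08,-5.52,3.28,0,0,5 | 10.24,-6.2,3.8,0,0,5.6 | 11.36,-6.88,4.28,0,0,6.2 | 12.48,-7.56,4.72,0,0,6.8 | 13.64,-8.24,5.08,0,0,7.4' 70; python3 shift.py '0,0,0,0,0,0 | 0,0,0,0,0,0'; python3 -c "
from h import *
go(-66,-10,30)"
```

```text
time_s: 1.1
tool_pos: [422.8, -271.0, 99.4]
eef_rot: [3.141, 0.001, -0.491]
ft_force: [0.2, -0.3, 0.1]
width: 69.8
finger_force: 0.0
time_s: 1.27
tool_pos: [422.9, -270.9, 99.6]
eef_rot: [-3.141, 0.001, -0.485]
ft_force: [-0.2, -0.2, -0.5]
width: 69.9
finger_force: 0.0
board now [-65.4  -8.7] z 99.6 | shift [-0.5  1.3 69.6] [-0.     0.001  0.005] world [ 422. -272.   30.]
```

Scaled: 73 mm is 2.92, 71 mm is 2.84.

```bash
python3 shift.py '0,0,0.8,0,0,0 | 0,0,1.6,0,0,0 | 0,0,2.2,0,0,0 | 0,0,2.6,0,0,0 | 0,0,2.84,0,0,0 | 0,0,2.92,0,0,0 | 0,0,2.92,0,0,0'; python3 - <<'E'
from h import *
import cv2
a=ctrl.camera("top")[140:290,285:460,::-1]; b=ctrl.camera("wrist")[:,:,::-1]
a=cv2.resize(a,(490,420),interpolation=cv2.INTER_CUBIC)
cv2.imwrite("pics/p1.png",cv2.resize(np.hstack([a,b]),(800,320)))
E
```

```text
time_s: 1.85
tool_pos: [422.0, -272.7, 27.5]
eef_rot: [3.142, -0.0, -0.489]
ft_force: [0.4, -0.5, -0.4]
width: 70.2
finger_force: 0.0
```

View pics/p1.png

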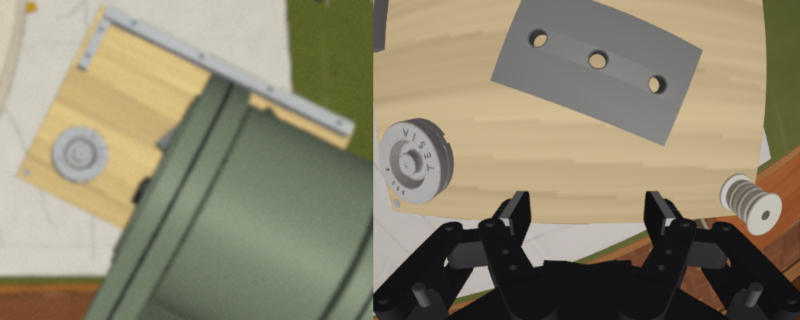

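The wrist view shows both fingertips on the near side of the template: left tip at (515,205), right tip at (655,205). The template's near right corner is at (665,145) and the spool is clear at (750,205). Next I'll feel for the board.

Scaled: 4 mm is 0.16, 3 mm is 0.12.

```bash
python3 shift.py '0,0,0.08,0,0,0 | 0,0,0.12,0,0,0 | 0,0,0.16,0,0,0 | 0,0,0.16,0,0,0'; python3 shift.py '0,0,0.04,0,0,0 | 0,0,0.08,0,0,0 | 0,0,0.12,0,0,0 | 0,0,0.12,0,0,0'
```

```text
time_s: 2.28
tool_pos: [422.2, -272.3, 23.2]
eef_rot: [-3.142, 0.0, -0.488]
ft_force: [-0.8, 0.2, -0.3]
width: 70.0
finger_force: 0.0
time_s: 2.62
tool_pos: [422.1, -272.3, 20.1]
eef_rot: [-3.141, 0.0, -0.488]
ft_force: [0.3, 0.8, 0.7]
width: 70.3
finger_force: 0.0
```

Scaled: 2 mm is 0.08, 1 mm is 0.04.

```bash
python3 shift.py '0,0,0.04,0,0,0 | 0,0,0.08,0,0,0 | 0,0,0.08,0,0,0'; python3 -c "
from h import *
go(39,-10,18)"
```

```text
time_s: 2.87
tool_pos: [422.1, -272.3, 18.1]
eef_rot: [-3.141, 0.0, -0.488]
ft_force: [0.1, 1.2, -0.2]
width: 70.2
finger_force: 0.0
board now [-65.4 -10.3] z 18.1 | shift [ 1.044e+02 -1.000e-01  1.000e-01] [-0.     0.     0.002] world [ 514. -321.   18.]
```

Scaled: 12 mm is 0.48, 63 mm is 2.52.

```bash
python3 shift.py '0.24,0,0,0,0,0 | 0.48,0,0,0,0,0 | 0.72,0,0,0,0,0 | 0.92,0,0,0,0,0 | 1.12,0,0,0,0,0 | 1.32,0,0,0,0,0 | 1.52,0,0,0,0,0 | 1.72,0,0,0,0,0 | 1.92,0,0,0,0,0 | 2.12,0,0,0,0,0 | 2.32,0,0,0,0,0 | 2.52,0,0,0,0,0';python3 - <<'E'
from h import *
import cv2
cv2.imwrite("pics/w2.png",ctrl.camera("wrist")[:,:,::-1])
E
```

```text
time_s: 3.87
tool_pos: [478.3, -302.1, 18.3]
eef_rot: [-3.142, 0.0, -0.488]
ft_force: [0.2, 1.0, 0.1]
width: 70.0
finger_force: 0.0
```

View pics/w2.png

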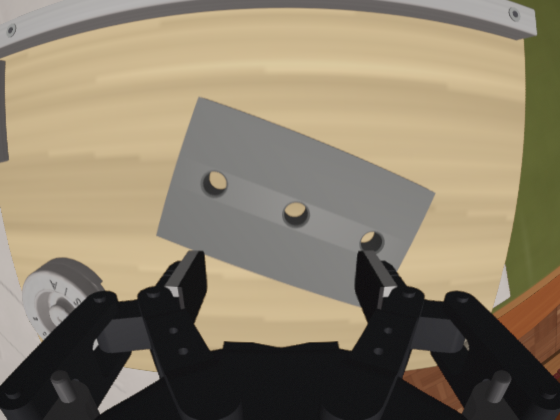

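The wrist view shows the template still turned, with its back-left corner at (199,97), back-right at (434,192), front-left at (157,236), and holes at (215,182), (295,213) and (371,241). I'll compute where it is.

```bash
cat >> h.py <<'E'
def wback(uv,z):
    s=ctrl.get_state();c=ctrl.calibration("wrist");K=np.array(c["intrinsics"]);T=np.array(c["T_tool_cam"])
    a=np.array([(uv[0]-K[0,2])/K[0,0],(uv[1]-K[1,2])/K[1,1]]);r=np.hypot(*a)
    d=np.r_[a/r*np.sin(r),np.cos(r)];R=Ro.from_euler("xyz",s["eef_rot"]).as_matrix()
    o=np.array(s["tool_pos"])+R@T[:3,3];d=R@T[:3,:3]@d
    return (o+d*(z-o[2])/d[2])[:2]
tob=lambda p,b=B:rot(b[2]).T@(np.array(p)-b[:2])
E
python3 - <<'E'
from h import *
np.set_printoptions(precision=2,suppress=True)
print(ctrl.calibration("wrist"))
t,e=fit([(35,60),(35,-60),(-35,60)],[wback(p,22) for p in[(199,97),(434,192),(157,236)]])
print(tob(t[:2]),t[2]-B[2],e)
print([tob(wback(p,22)) for p in[(199,97),(434,192),(157,236)]])
print("fence top front edge left/mid/right",[tob(wback(p,26)) for p in[(10,52),(280,20),(530,36)]])
print("pad tips z10",[tob(wback(p,10)) for p in[(195,255),(368,255),(175,290),(390,290)]])
go(0,0,18)
E
```

```text
{'intrinsics': array([[325.19,   0.  , 280.46],
       [  0.  , 325.19, 207.12],
       [  0.  ,   0.  ,   1.  ]]), 'T_tool_cam': array([[   0.  ,   -0.96,   -0.26,   67.15],
       [   1.  ,    0.  ,    0.  ,    0.39],
       [  -0.  ,   -0.26,    0.96, -146.26],
       [   0.  ,    0.  ,    0.  ,    1.  ]])}
[ 23.35 -17.68] -0.36383064129809506 [0.54 1.18 0.71]
[array([77.18, 25.46]), array([ 34.79, -85.03]), array([12.15, 50.16])]
fence top front edge left/mid/right [array([116.2 , 138.42]), array([110.16, -10.13]), array([ 122.03, -142.  ])]
pad tips z10 [array([-2.7 , 34.74]), array([ -2.53, -57.07]), array([-24.92,  48.91]), array([-24.8 , -72.68])]
board now [ -1.  -10.2] z 18.3 | shift [  1.1 -10.2   0.3] [-0. -0.  0.] world [ 485. -294.   18.]
```

The template hasn't moved (board (23,-18), yaw -0.36): the open fingertips passed just above it. I'll back off and go lower until I feel the board.

Scaled: -66 mm is -2.64, -50 mm is -2.

```bash
python3 shift.py '-1,0,0,0,0,0 | -2,0,0,0,0,0 | -2.64,0,0,0,0,0 | -2.64,0,0,0,0,0'; python3 shift.py '0,0,0.04,0,0,0 | 0,0,0.08,0,0,0 | 0,0,0.12,0,0,0 | 0,0,0.16,0,0,0 | 0,0,0.16,0,0,0';
```

```text
time_s: 4.25
tool_pos: [417.0, -269.9, 18.5]
eef_rot: [-3.141, 0.003, -0.489]
ft_force: [-1.1, 0.8, -0.0]
width: 70.1
finger_force: 0.0
time_s: 4.67
tool_pos: [419.8, -271.0, 14.0]
eef_rot: [-3.142, 0.0, -0.488]
ft_force: [-0.0, -0.0, 0.6]
width: 69.8
finger_force: 0.0
```

Scaled: 3 mm is 0.12, 2 mm is 0.08.

```bash
python3 shift.py '0,0,0.04,0,0,0 | 0,0,0.08,0,0,0 | 0,0,0.12,0,0,0 | 0,0,0.12,0,0,0';python3 - <<'E'
from h import *
import cv2
cv2.imwrite("pics/w3.png",cv2.resize(ctrl.camera("wrist")[220:350,120:440,::-1],None,fx=2.5,fy=2.5,interpolation=cv2.INTER_CUBIC))
E
```

```text
time_s: 5.0
tool_pos: [419.5, -270.9, 11.1]
eef_rot: [-3.141, 0.0, -0.488]
ft_force: [-1.1, -0.3, 0.0]
width: 70.0
finger_force: 0.0
```

View pics/w3.png

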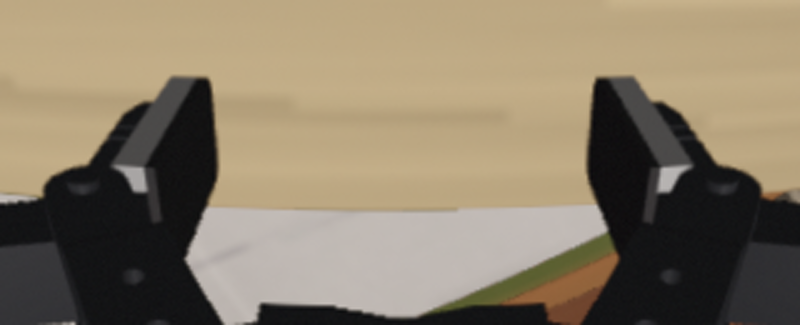

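Scaled: 3 mm is 0.12, 2 mm is 0.08.

```bash
python3 shift.py '0,0,0.04,0,0,0 | 0,0,0.08,0,0,0 | 0,0,0.12,0,0,0 | 0,0,0.12,0,0,0'; python3 shift.py '0,0,0.04,0,0,0 | 0,0,0.08,0,0,0 | 0,0,0.08,0,0,0'; python3 shift.py '0,0,0.04,0,0,0 | 0,0,0.08,0,0,0 | 0,0,0.08,0,0,0'
```

```text
time_s: 5.38
tool_pos: [419.5, -271.0, 8.1]
eef_rot: [-3.142, 0.0, -0.488]
ft_force: [-0.6, 0.2, 1.3]
width: 69.5
finger_force: 0.0
time_s: 5.63
tool_pos: [419.5, -270.9, 6.1]
eef_rot: [-3.141, 0.0, -0.488]
ft_force: [-0.8, 0.8, 0.2]
width: 70.0
finger_force: 0.0
time_s: 5.88
tool_pos: [419.5, -270.9, 4.1]
eef_rot: [-3.142, 0.0, -0.488]
ft_force: [-0.1, 0.8, -0.0]
width: 69.9
finger_force: 0.0
```

```bash
python3 shift.py '0,0,0.04,0,0,0 | 0,0,0.08,0,0,0 | 0,0,0.08,0,0,0'; python3 shift.py '0,0,0.04,0,0,0 | 0,0,0.08,0,0,0 | 0,0,0.08,0,0,0'; python3 shift.py '0,0,0.04,0,0,0 | 0,0,0.06,0,0,0 | 0,0,0.06,0,0,0'
```

```text
time_s: 6.13
tool_pos: [419.5, -270.9, 2.1]
eef_rot: [-3.142, 0.0, -0.488]
ft_force: [0.1, -0.4, 0.6]
width: 69.9
finger_force: 0.0
time_s: 6.38
tool_pos: [419.5, -270.9, 0.1]
eef_rot: [-3.141, 0.0, -0.488]
ft_force: [0.2, -0.4, -0.2]
width: 70.1
finger_force: 0.0
time_s: 6.63
tool_pos: [419.5, -270.9, -1.3]
eef_rot: [-3.141, 0.0, -0.488]
ft_force: [0.9, -0.9, 0.1]
width: 70.0
finger_force: 0.0
```

```bash
python3 shift.py '0.24,0,0,0,0,0 | 0.48,0,0,0,0,0 | 0.72,0,0,0,0,0 | 0.92,0,0,0,0,0 | 1.12,0,0,0,0,0 | 1.32,0,0,0,0,0 | 1.52,0,0,0,0,0 | 1.72,0,0,0,0,0 | 1.92,0,0,0,0,0 | 2.12,0,0,0,0,0 | 2.32,0,0,0,0,0 | 2.52,0,0,0,0,0';python3 - <<'E'
from h import *
import cv2
cv2.imwrite("pics/w4.png",ctrl.camera("wrist")[:,:,::-1])
E
```

```text
time_s: 7.63
tool_pos: [475.6, -300.7, -1.2]
eef_rot: [-3.142, 0.0, -0.488]
ft_force: [-2.1, 0.2, -0.5]
width: 69.8
finger_force: 0.6
```

View pics/w4.png

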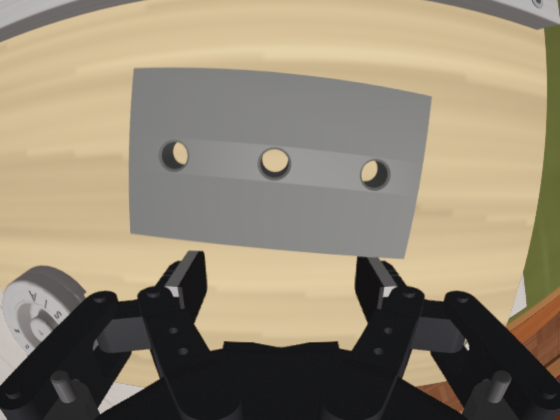

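The wrist view shows the template swung nearly square: front corners at (130,235) and (405,258), with both fingers behind the front edge. I'll push it on to the fence.

```bash
python3 shift.py '0.2,0,0,0,0,0 | 0.4,0,0,0,0,0 | 0.6,0,0,0,0,0 | 0.8,0,0,0,0,0 | 1,0,0,0,0,0 | 1.2,0,0,0,0,0 | 1.36,0,0,0,0,0 | 1.48,0,0,0,0,0 | 1.56,0,0,0,0,0 | 1.64,0,0,0,0,0 | 1.68,0,0,0,0,0 | 1.68,0,0,0,0,0'; python3 shift.py '0.04,0,0,0,0,0 | 0.08,0,0,0,0,0 | 0.12,0,0,0,0,0 | 0.12,0,0,0,0,0'
```

```text
time_s: 8.68
tool_pos: [512.5, -320.3, -1.2]
eef_rot: [-3.142, -0.0, -0.488]
ft_force: [-1.0, 0.4, 0.8]
width: 69.8
finger_force: 0.1
time_s: 9.02
tool_pos: [515.1, -321.7, -1.2]
eef_rot: [-3.142, -0.0, -0.488]
ft_force: [-1.0, -0.5, -0.5]
width: 70.0
finger_force: 0.3
```

Scaled: 4 mm is 0.16, 3 mm is 0.12.

```bash
python3 shift.py '0.04,0,0,0,0,0 | 0.08,0,0,0,0,0 | 0.12,0,0,0,0,0 | 0.16,0,0,0,0,0 | 0.16,0,0,0,0,0'; python3 - <<'E'
from h import *
import cv2
cv2.imwrite("pics/w5.png",ctrl.camera("wrist")[:,:,::-1]);go(39,-10,-1)
E
```

```text
time_s: 9.43
tool_pos: [515.5, -322.1, -1.5]
eef_rot: [-3.141, 0.008, -0.488]
ft_force: [-22.5, 10.7, 17.1]
width: 69.9
finger_force: 12.5
board now [ 40.4 -10.3] z -1.5 | shift [-1.4 -0.3 -0.4] [-0.001  0.007  0.002] world [ 514. -321.   -1.]
```

View pics/w5.png

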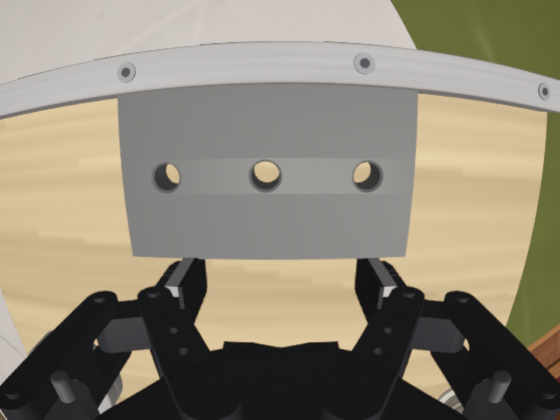

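The wrist view shows the back edge flush along the fence (85-95 px row) under 25 N. The template spans columns 118-418, so it is centred at board y≈-5. Next I back off, lift, turn 90° and go to its right end.

Scaled: 90 mm is 3.6, -70 mm is -2.8, -1 rad is -10.

```bash
python3 shift.py '-0.32,0,0,0,0,0 | -0.8,0,0,0,0,0 | -0.8,0,-1.4,0,0,-1 | -0.8,0,-2.8,0,0,-2 | -0.6,0.6,-2.8,0,0,-3.2 | -0.2,1.2,-2.8,0,0,-4.4 | 0.2,2,-2.8,0,0,-5.6 | 0.6,2.6,-2.8,0,0,-6.8 | 0.88,3.2,-2.8,0,0,-8 | 1.12,3.6,-2.8,0,0,-9 | 1.12,3.6,-2.8,0,0,-10 | 1.12,3.6,-2.8,0,0,-11' 30; python3 shift.py '0,0,0,0,0,-1.2 | 0,0,0,0,0,-2.4 | 0,0,0,0,0,-3.6 | 0,0,0,0,0,-4.7 | 0,0,0,0,0,-4.7 | 0,0,0,0,0,-4.7'; python3 -c "
from h import *
go(72,-100,30,1.5708)"
```

```text
time_s: 10.48
tool_pos: [500.8, -417.1, 68.7]
eef_rot: [3.141, -0.0, 0.615]
ft_force: [0.6, -0.5, -0.1]
width: 30.1
finger_force: 0.0
time_s: 10.98
tool_pos: [501.0, -416.3, 68.8]
eef_rot: [3.141, -0.0, 1.078]
ft_force: [0.0, -0.7, -0.4]
width: 29.7
finger_force: 0.0
board now [  71.9 -100.3] z 68.8 | shift [ 0.3  0.  38.8] [ 0.    -0.    -0.003] world [ 501. -416.   30.]
```

```bash
python3 shift.py '0,0,0.8,0,0,0 | 0,0,1.4,0,0,0 | 0,0,1.8,0,0,0 | 0,0,1.8,0,0,0'|grep -E 'pos|force'; for i in 1 2 ; do :; done; python3 shift.py '0,0,0.04,0,0,0 | 0,0,0.08,0,0,0 | 0,0,0.12,0,0,0 | 0,0,0.12,0,0,0'|grep -E 'pos|force'
```

```text
tool_pos: [500.3, -415.5, 21.9]
ft_force: [0.0, 0.9, -0.1]
finger_force: 0.0
tool_pos: [501.1, -416.3, 21.2]
ft_force: [0.1, 0.3, -0.4]
finger_force: 0.0
```

```bash
python3 shift.py '0,0,0.04,0,0,0 | 0,0,0.08,0,0,0 | 0,0,0.12,0,0,0 | 0,0,0.12,0,0,0'|grep -E 'pos|ft'; python3 shift.py '0,0,0.04,0,0,0 | 0,0,0.08,0,0,0 | 0,0,0.12,0,0,0 | 0,0,0.12,0,0,0'|grep -E 'pos|ft'; python3 shift.py '0,0,0.04,0,0,0 | 0,0,0.08,0,0,0 | 0,0,0.08,0,0,0'|grep -E 'pos|ft'; python3 shift.py '0,0,0.04,0,0,0 | 0,0,0.08,0,0,0 | 0,0,0.08,0,0,0'|grep -E 'pos|ft'
```

```text
tool_pos: [500.9, -416.0, 17.6]
ft_force: [0.3, -0.5, -0.3]
tool_pos: [500.9, -416.1, 14.5]
ft_force: [-0.7, -0.2, -1.1]
tool_pos: [500.9, -416.0, 12.6]
ft_force: [0.7, 1.5, -0.7]
tool_pos: [500.9, -416.0, 10.6]
ft_force: [-0.0, -1.2, -0.1]
```

Scaled: 1 mm is 0.04, 2 mm is 0.08.

```bash
python3 shift.py '0,0,0.04,0,0,0 | 0,0,0.08,0,0,0 | 0,0,0.08,0,0,0'|grep -E 'pos|ft'; python3 shift.py '0,0,0.04,0,0,0 | 0,0,0.08,0,0,0 | 0,0,0.08,0,0,0'|grep -E 'pos|ft'; python3 - <<'E'
from h import *
import cv2
w=ctrl.camera("wrist")[:,:,::-1]
cv2.imwrite("pics/w6.png",w)
go(72,-60,5,1.5708)
E
```

```text
tool_pos: [500.9, -416.0, 8.5]
ft_force: [-0.3, -0.2, 0.1]
tool_pos: [500.9, -416.1, 6.6]
ft_force: [-0.1, 0.3, -0.5]
board now [  71.8 -100.1] z 6.7 | shift [40.1  0.3  1.7] [-0.    -0.     0.001] world [ 520. -381.    5.]
```

View pics/w6.png

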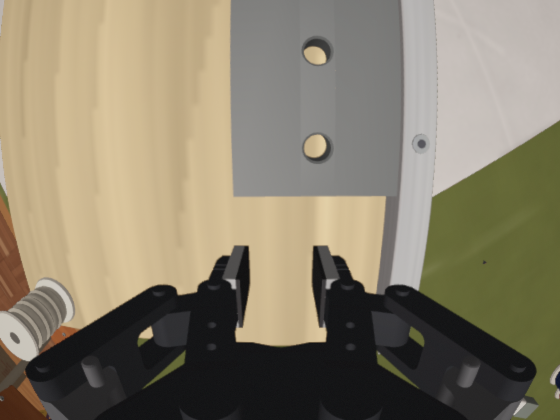

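The wrist view shows the template's right end (row 196, columns 233-400) flush to the fence, and the fingertips at (248,246) and (314,246), pointing at it. I'll go a little lower, then push left.

```bash
python3 shift.py '0,0,0.04,0,0,0 | 0,0,0.08,0,0,0 | 0,0,0.12,0,0,0 | 0,0,0.12,0,0,0'|grep -E 'pos|ft'; python3 shift.py '0,0,0.04,0,0,0 | 0,0,0.08,0,0,0 | 0,0,0.08,0,0,0'|grep -E 'pos|ft'; python3 shift.py '0.32,0,0,0,0,0 | 0.64,0,0,0,0,0 | 0.88,0,0,0,0,0 | 1.08,0,0,0,0,0 | 1.28,0,0,0,0,0 | 1.48,0,0,0,0,0 | 1.68,0,0,0,0,0 | 1.88,0,0,0,0,0 | 2.08,0,0,0,0,0 | 2.28,0,0,0,0,0 | 2.48,0,0,0,0,0 | 2.68,0,0,0,0,0' 
```

```text
tool_pos: [500.9, -416.0, 3.5]
ft_force: [0.3, -0.8, 0.3]
tool_pos: [500.9, -416.1, 1.7]
ft_force: [-0.1, 0.2, -0.4]
time_s: 14.95
tool_pos: [532.4, -356.6, 1.8]
eef_rot: [-3.141, 0.0, 1.082]
ft_force: [-5.0, -1.6, 1.2]
width: 30.0
finger_force: 2.2
```

Scaled: 40 mm is 1.6, 30 mm is 1.2.

```bash
python3 shift.py '0.2,0,0,0,0,0 | 0.4,0,0,0,0,0 | 0.6,0,0,0,0,0 | 0.8,0,0,0,0,0 | 1,0,0,0,0,0 | 1.2,0,0,0,0,0 | 1.4,0,0,0,0,0 | 1.6,0,0,0,0,0 | 1.8,0,0,0,0,0 | 2,0,0,0,0,0 | 2.16,0,0,0,0,0 | 2.28,0,0,0,0,0'; python3 shift.py '0.04,0,0,0,0,0 | 0.12,0,0,0,0,0 | 0.2,0,0,0,0,0 | 0.2,0,0,0,0,0';python3 -c "
from h import *
go(72,30,1,1.5708)"
```

```text
time_s: 15.95
tool_pos: [559.0, -306.1, 1.7]
eef_rot: [-3.141, 0.0, 1.082]
ft_force: [-4.9, -3.2, 1.7]
width: 30.5
finger_force: 2.6
time_s: 16.28
tool_pos: [561.5, -301.8, 1.7]
eef_rot: [-3.141, -0.0, 1.082]
ft_force: [-2.7, -1.3, -1.1]
width: 30.1
finger_force: 1.1
board now [71.5 29.3] z 1.7 | shift [0.7 0.5 0.7] [-0.001 -0.     0.001] world [ 562. -301.    1.]
```

```bash
python3 shift.py '0.04,0,0,0,0,0 | 0.08,0,0,0,0,0 | 0.12,0,0,0,0,0 | 0.12,0,0,0,0,0'|grep -E 'pos|ft'; python3 shift.py '0.04,0,0,0,0,0 | 0.08,0,0,0,0,0 | 0.08,0,0,0,0,0'|grep -E 'pos|ft'
```

```text
tool_pos: [562.9, -299.4, 1.7]
ft_force: [-4.1, -0.8, 0.1]
tool_pos: [563.3, -298.6, 1.7]
ft_force: [-7.1, -6.0, 0.4]
```

```bash
python3 shift.py '0.04,0,0,0,0,0 | 0.08,0,0,0,0,0 | 0.12,0,0,0,0,0 | 0.12,0,0,0,0,0'|grep -E 'pos|ft'; python3 -c "
from h import *
go(72,30,1,1.5708)"
```

```text
tool_pos: [563.3, -298.5, 1.8]
ft_force: [-12.2, -17.8, 2.0]
board now [71.5 33. ] z 1.8 | shift [-3.   0.5  0.8] [-0.001  0.005 -0.001] world [ 562. -301.    1.]
```

Seated against the stop (22 N). Next I back off, turn back and square it against the fence again.

Scaled: 70 mm is 2.8, -51 mm is -2.04, 1.15 rad is 11.5.

```bash
python3 shift.py '-0.32,0,0,0,0,0 | -0.72,0,0,0,0,0 | -0.72,0,-1.4,0,0,1 | -0.72,0,-2.6,0,0,2 | 0,-0.4,-2.6,0,0,3.2 | 0.8,-0.8,-2.6,0,0,4.4 | 1.6,-1.2,-2.6,0,0,5.6 | 2.2,-1.6,-2.6,0,0,6.8 | 2.8,-2.04,-2.6,0,0,8 | 2.8,-2.04,-2.6,0,0,9.2 | 2.8,-2.04,-2.6,0,0,10.4 | 2.8,-2.04,-2.6,0,0,11.5' 70; python3 shift.py '0,0,0,0,0,1.2 | 0,0,0,0,0,2.4 | 0,0,0,0,0,3.6 | 0,0,0,0,0,4.2 | 0,0,0,0,0,4.2 | 0,0,0,0,0,4.2'; python3 -c "
from h import *
go(21,103,-1)"
```

```text
time_s: 18.2
tool_pos: [553.7, -209.1, 67.0]
eef_rot: [-3.141, -0.001, -0.074]
ft_force: [-0.2, 0.6, 0.8]
width: 70.1
finger_force: 0.0
time_s: 18.7
tool_pos: [553.4, -209.3, 66.8]
eef_rot: [-3.141, -0.0, -0.486]
ft_force: [-0.4, -0.7, -0.2]
width: 70.4
finger_force: 0.0
board now [ 20.8 107.1] z 66.8 | shift [ 0.2  4.1 67.8] [-0.    -0.     0.004] world [ 552. -213.   -1.]
```

Scaled: 52 mm is 2.08, 40 mm is 1.6.

```bash
python3 shift.py '0,0.08,0.8,0,0,0 | 0,0.16,1.6,0,0,0 | 0,0.16,2.08,0,0,0 | 0,0.16,2.32,0,0,0 | 0,0.16,2.48,0,0,0 | 0,0.16,2.6,0,0,0 | 0,0.16,2.68,0,0,0 | 0,0.16,2.68,0,0,0'|grep -E 'pos|ft'; python3 shift.py '0.16,0,0,0,0,0 | 0.32,0,0,0,0,0 | 0.48,0,0,0,0,0 | 0.64,0,0,0,0,0 | 0.76,0,0,0,0,0 | 0.84,0,0,0,0,0 | 0.84,0,0,0,0,0'; python3 -c "
from h import *
go(40,103,-1)"
```

```text
tool_pos: [551.5, -212.9, 0.0]
ft_force: [-0.6, -0.2, 0.1]
time_s: 19.95
tool_pos: [567.9, -221.8, -0.5]
eef_rot: [-3.141, 0.006, -0.488]
ft_force: [-14.9, 6.7, 8.3]
width: 70.4
finger_force: 8.3
board now [ 39.5 102.9] z -0.5 | shift [ 0.5 -0.1  0.5] [-0.     0.006  0.002] world [ 568. -222.   -1.]
```

Scaled: 2 mm is 0.08, 1 mm is 0.04.

```bash
python3 shift.py '0.04,0,0,0,0,0 | 0.08,0,0,0,0,0 | 0.08,0,0,0,0,0'|grep -E 'pos|ft'; python3 shift.py '-0.24,0,0,0,0,0 | -0.56,0,0,0,0,0 | -0.56,0,-1.4,0,0,0 | -0.56,0,-2.6,0,0,0 | -1.8,-0.2,-2.6,0,0,0 | -3.2,-0.4,-2.6,0,0,0 | -4.6,-0.64,-2.6,0,0,0 | -5.6,-0.84,-2.6,0,0,0 | -6,-0.84,-2.6,0,0,0 | -6,-0.84,-2.6,0,0,0 | -6,-0.84,-2.6,0,0,0' 40; python3 - <<'E'
from h import *
import cv2
go(-109,124,-1)
cv2.imwrite("pics/w7.png",ctrl.camera("wrist")[:,:,::-1]); cv2.imwrite("pics/top7.png",ctrl.camera("top")[:,:,::-1])
E
```

```text
tool_pos: [568.0, -221.8, -0.6]
ft_force: [-27.2, 11.9, 18.4]
time_s: 21.12
tool_pos: [449.7, -135.2, 65.0]
eef_rot: [-3.141, -0.001, -0.488]
ft_force: [0.5, 0.5, 0.2]
width: 39.7
finger_force: 0.0
board now [-105.6  123.7] z 65.0 | shift [-3.4 -0.3 66. ] [-0.    -0.001  0.002] world [ 447. -133.   -1.]
```

View pics/w7.png

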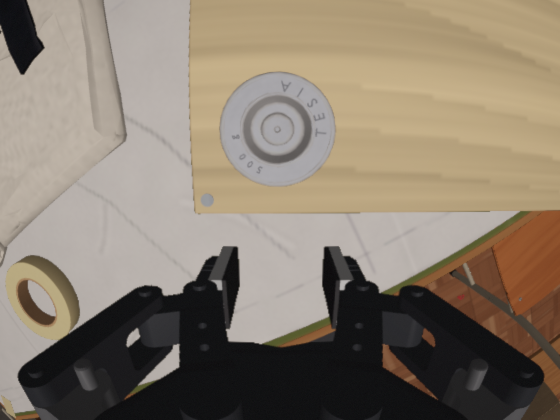

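The wrist view shows the weight at (277,128), centred on the finger gap (column 281), with nothing in the way. I'll check the template numerically in the saved top picture, against the fence and stop.

```bash
python3 - <<'E'
from h import *
import cv2
np.set_printoptions(precision=2,suppress=True)
a=cv2.imread("pics/top7.png");h=cv2.cvtColor(a,cv2.COLOR_BGR2HSV)
m=((h[...,1]<50)&(h[...,2]>70)&(h[...,2]<135)).astype(np.uint8)
r=np.zeros_like(m);r[140:290,285:460]=1
n,l,st,c=cv2.connectedComponentsWithStats(m*r)
for i in range(1,n):
    if st[i,4]>100:
        q=np.argwhere(l==i)[:,::-1];W=np.array([back(p,22) for p in q],np.float32)
        L=np.array([tob(w) for w in W],np.float32)
        print(st[i],"centre",tob(W.mean(0)),cv2.minAreaRect(L))
E
```

```text
Traceback (most recent call last):
  File "h.py", line 6, in back
    K,R,t=cal(n);d=R.T@np.linalg.inv(K)@[uv[0],uv[1],1];o=-R.T@t
          ~~~^^^
  File "h.py", line 4, in cal
    def cal(n): c=ctrl.calibration(n);return [np.array(c[k]) for k in("intrinsics","R","t")]
                  ~~~~~~~~~~~~~~~~^^^
ValueError: time passes only in moves, steps and waits
```

```bash
sed -i 's/^def cal/import functools\n@functools.cache\ndef cal/' h.py; cat > chk.py <<'E'
from h import *
import cv2,sys
np.set_printoptions(precision=2,suppress=True)
a=cv2.imread(sys.argv[1]);h=cv2.cvtColor(a,cv2.COLOR_BGR2HSV)
m=((h[...,1]<50)&(h[...,2]>70)&(h[...,2]<135)).astype(np.uint8)
r=np.zeros_like(m);r[140:290,285:460]=1
n,l,st,c=cv2.connectedComponentsWithStats(m*r)
for i in range(1,n):
    if st[i,4]>100:
        L=np.array([tob(back(p,22)) for p in np.argwhere(l==i)[:,::-1]],np.float32)
        print(st[i],"centre",L.mean(0),cv2.minAreaRect(L))
E
python3 chk.py pics/top0.png; python3 chk.py pics/top7.png
```

```text
[ 359  190   51   51 1196] centre [ 19.84 -18.34] ((20.104597091674805, -18.0115966796875), (115.22030639648438, 68.60704040527344), 68.84620666503906)
[ 285  151   94  139 5961] centre [-39.11 104.26] ((-46.943695068359375, 93.48358917236328), (350.2977600097656, 238.46804809570312), 27.107690811157227)
```

Units first: shifts go in units of 25 mm and turns go in units of 0.1 rad. So 40 mm is 1.6, -4 mm is -0.16.

```bash
python3 shift.py '-0.12,0,0.8,0,0,0 | -0.16,0,1.6,0,0,0 | -0.16,0,2.08,0,0,0 | -0.16,0,2.32,0,0,0 | -0.16,0,2.44,0,0,0 | -0.16,0,2.52,0,0,0 | -0.16,0,2.52,0,0,0'|grep -E 'pos|ft';  python3 shift.py '0.2,0,0,0,0,0 | 0.4,0,0,0,0,0 | 0.6,0,0,0,0,0 | 0.8,0,0,0,0,0 | 1,0,0,0,0,0 | 1.16,0,0,0,0,0 | 1.32,0,0,0,0,0 | 1.48,0,0,0,0,0 | 1.64,0,0,0,0,0 | 1.8,0,0,0,0,0 | 1.96,0,0,0,0,0 | 1.96,0,0,0,0,0'; python3 - <<'E'
from h import *
import cv2
np.set_printoptions(precision=2,suppress=True)
go(-20,124,2)
b=ctrl.camera("wrist")[:,:,::-1]; cv2.imwrite("pics/w8.png",b)
h=cv2.cvtColor(b,cv2.COLOR_BGR2HSV)
for c in range(150,520,40):
    print(c,[tuple(int(v) for v in h[r,c,1:]) for r in range(0,150,8)])
E
```

```text
tool_pos: [445.8, -133.2, 2.0]
ft_force: [0.1, 0.4, 1.3]
time_s: 22.8
tool_pos: [489.4, -156.4, 1.8]
eef_rot: [3.142, -0.001, -0.488]
ft_force: [0.4, -0.1, -0.1]
width: 39.5
finger_force: 0.0
board now [-60.6 123.7] z 1.8 | shift [40.6 -0.3 -0.2] [ 0. -0.  0.] world [ 525. -175.    2.]
150 [(8, 154), (7, 156), (17, 179), (17, 181), (18, 180), (17, 182), (18, 182), (18, 180), (19, 179), (18, 183), (18, 183), (20, 183), (19, 184), (18, 185), (18, 185), (17, 185), (16, 186), (16, 186), (17, 185)]
190 [(5, 108), (7, 109), (5, 106), (25, 61), (81, 177), (79, 180), (81, 180), (80, 179), (80, 181), (80, 184), (80, 184), (79, 185), (79, 185), (79, 183), (79, 181), (80, 178), (79, 187), (76, 197), (75, 200)]
230 [(7, 108), (5, 109), (5, 53), (72, 103), (81, 177), (80, 181), (81, 180), (80, 181), (80, 181), (80, 185), (80, 184), (80, 185), (80, 185), (80, 185), (81, 180), (79, 180), (77, 189), (6, 166), (4, 172)]
270 [(7, 108), (5, 109), (5, 53), (81, 177), (82, 177), (80, 181), (81, 180), (80, 181), (80, 181), (79, 184), (79, 183), (81, 185), (80, 184), (79, 185), (81, 180), (3, 170), (4, 172
[... 582 characters left out ...]
(78, 183), (80, 184), (80, 182), (79, 190), (75, 196), (77, 198)]
430 [(5, 103), (2, 103), (5, 104), (8, 62), (5, 52), (79, 183), (83, 176), (80, 178), (82, 177), (83, 176), (80, 179), (81, 177), (80, 179), (79, 181), (79, 184), (80, 181), (80, 186), (77, 193), (75, 196)]
470 [(80, 181), (80, 182), (80, 189), (80, 185), (80, 187), (80, 188), (79, 184), (80, 182), (83, 176), (82, 174), (82, 175), (83, 176), (82, 175), (82, 178), (80, 182), (80, 182), (79, 183), (78, 190), (76, 194)]
510 [(82, 172), (82, 181), (80, 178), (80, 186), (80, 185), (79, 183), (80, 186), (80, 182), (79, 187), (80, 186), (84, 171), (82, 174), (82, 172), (83, 172), (81, 177), (80, 182), (80, 179), (79, 185), (77, 191)]
```

```bash
sed -i 's/^def wback(uv,z):/def wback(uv,z,_c={}):/; s/    s=ctrl.get_state();c=ctrl.calibration("wrist");K/    if not _c: _c.update(s=ctrl.get_state(),c=ctrl.calibration("wrist"))\n    s,c=_c["s"],_c["c"];K/' h.py; python3 - <<'E'
from h import *
import cv2
np.set_printoptions(precision=2,suppress=True)
b=cv2.imread("pics/w8.png");h=cv2.cvtColor(b,cv2.COLOR_BGR2HSV).astype(int)
P=[]
for c in range(195,440,10):
    r=next(r for r in range(0,60) if h[r,c,2]<80); P.append(tob(wback((c,r-.5),22)))
P=np.array(P);k=np.polyfit(P[:,1],P[:,0],1);print("front edge slope",k[0],"x at y100",np.polyval(k,103)); print(P[::4])
for r in(2,8,14):
    c=next(c for c in range(400,500) if h[r,c,1]>40);print("right end",tob(wback((c-.5,r),22)))
    c=next(c for c in range(200,100,-1) if h[r,c,2]>125 or h[r,c,1]>40);print("left end",tob(wback((c+.5,r),22)),h[r,c-6:c+6,2])
# weight top circle
e=cv2.HoughCircles(cv2.cvtColor(b,cv2.COLOR_BGR2GRAY)[80:300],cv2.HOUGH_GRADIENT,1,50,param1=100,param2=30,minRadius=50,maxRadius=90)
print(e if e is None else [(x,tob(wback((x[0],x[1]+80),30))) for x in e[0][:2]])
E
```

```text
front edge slope -0.008322867479642084 x at y100 50.13310733325286
[[ 49.53 157.21]
 [ 49.99 141.16]
 [ 49.95 125.6 ]
 [ 50.28 110.11]
 [ 50.1   94.23]
 [ 50.31  77.47]
 [ 50.52  59.22]]
right end [64.63 43.19]
left end [ 56.91 164.43] [164 164 164 163 157 149 128  95  85  85  90 106]
right end [61.58 43.48]
left end [ 54.21 164.73] [165 164 163 162 161 155 146 119  90  85  86  98]
right end [58.7 43.2]
left end [ 53.04 175.6 ] [180 180 179 169 146 134 127 122 118 114 110 107]
[(array([281.5, 116.5,  83.6], dtype=float32), array([-22.06, 122.96]))]
```

The template is seated: front edge at x=50.1, square, left end at the stop. The weight is at (-22,123), so about 39 mm to go.

```bash
python3 shift.py '0.16,0,0,0,0,0 | 0.32,0,0,0,0,0 | 0.48,0,0,0,0,0 | 0.64,0,0,0,0,0 | 0.8,0,0,0,0,0 | 0.96,0,0,0,0,0 | 1.12,0,0,0,0,0 | 1.24,0,0,0,0,0 | 1.32,0,0,0,0,0 | 1.4,0,0,0,0,0 | 1.44,0,0,0,0,0 | 1.44,0,0,0,0,0'|grep -E 'pos|ft'; python3 shift.py '0.04,0,0,0,0,0 | 0.08,0,0,0,0,0 | 0.08,0,0,0,0,0'|grep -E 'pos|ft'; python3 shift.py '0.04,0,0,0,0,0 | 0.08,0,0,0,0,0 | 0.08,0,0,0,0,0'|grep -E 'pos|ft'
```

```text
tool_pos: [520.7, -172.9, 1.8]
ft_force: [-1.1, 1.3, 0.1]
tool_pos: [522.4, -173.8, 1.8]
ft_force: [-1.0, -0.9, -0.9]
tool_pos: [524.2, -174.8, 1.8]
ft_force: [-1.2, 0.2, 0.3]
```

Scaled: 2 mm is 0.08, 1 mm is 0.04.

```bash
python3 shift.py '0.04,0,0,0,0,0 | 0.08,0,0,0,0,0 | 0.08,0,0,0,0,0'|grep -E 'pos|ft'; python3 shift.py '0.04,0,0,0,0,0 | 0.08,0,0,0,0,0 | 0.08,0,0,0,0,0'|grep -E 'pos|ft'
```

```text
tool_pos: [526.0, -175.7, 1.8]
ft_force: [-0.4, 0.1, -0.2]
tool_pos: [526.9, -176.1, 1.6]
ft_force: [-5.8, 3.0, 2.4]
```

```bash
python3 shift.py '0.04,0,0,0,0,0 | 0.04,0,0,0,0,0 | 0.04,0,0,0,0,0 | 0.04,0,0,0,0,0'|grep -E 'pos|ft'; python3 shift.py '-0.08,0,0,0,0,0 | -0.24,0,0,0,0,0 | -0.56,0,0,0,0,0 | -0.96,0,0,0,0,0 | -1.6,0,0,0,0,0 | -1.6,0,-0.8,0,0,0 | -1.6,0,-1.8,0,0,0 | -1.6,0,-2.8,0,0,0 | -1.6,0,-2.8,0,0,0 | -1.6,0,-2.8,0,0,0'; python3 - <<'E'
from h import *
import cv2
np.set_printoptions(precision=2,suppress=True)
b=ctrl.camera("wrist")[:,:,::-1].copy();cv2.imwrite("pics/w9.png",b);h=cv2.cvtColor(b,cv2.COLOR_BGR2HSV).astype(int)
e=cv2.HoughCircles(cv2.cvtColor(b,cv2.COLOR_BGR2GRAY)[:240],cv2.HOUGH_GRADIENT,1,50,param1=100,param2=25,minRadius=35,maxRadius=80)
print(e if e is None else [(x,tob(wback((x[0],x[1]),30))) for x in e[0][:3]])
P=[]
for c in range(170,440,5):
    col=h[:120,c];r=[r for r in range(2,100) if col[r,2]<75 and col[r-2,2]>85 and col[r-2,2]<125 and col[r-2,1]<25]
    if r: P.append(tob(wback((c,r[0]-.5),22)))
print(np.array(P)[::3])
E
```

```text
tool_pos: [527.1, -176.2, 1.6]
ft_force: [-10.5, 5.4, 4.6]
time_s: 26.02
tool_pos: [493.9, -158.4, 72.8]
eef_rot: [-3.141, -0.003, -0.488]
ft_force: [-0.9, -0.6, -0.6]
width: 40.5
finger_force: 0.0
[(array([282.5, 111.5,  55.4], dtype=float32), array([ 15.94, 122.48]))]
[[ 48.92 160.  ]
 [ 49.12 150.86]
 [ 49.44 141.85]
 [ 49.42 109.13]
 [ 49.72 100.15]
 [ 49.51  91.06]
 [ 49.44  81.84]
 [ 49.49  72.44]
 [ 89.59  61.75]
 [ 50.02  52.92]]
```

The weight sits 33.5 mm in front of the template's edge, so it is touching. The template is still square and the arm is clear.

```bash
python3 -c "
from station import ctrl
print(ctrl.sign_off())"
```

```text
the job is handed in; nothing more can be done
None
```

I handed the job in at about 26 s of the 51 s: by the last measurements the template is flush against the rear fence and end stop, the weight touches its front edge, and the arm stands clear. The spool, tape roll and glue bottle were never approached, but I did not re-measure their positions, and the sign-off gave no verdict.

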